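Hold a spring clip gaping over a stack of cake tin bases

TASK

Pick up the loose spring clip that stands on the ledge by squeezing its two finger tabs, and bring it down from above over the highest point of the edge of the cake tin bases in the holder, so that its wide-open jaws straddle the whole stack with the rim well inside the mouth and nothing of the clip touching bases or holder. Be gentle: do not knock or lean on the bases or their holder, and leave the bowl, salt shaker and jar where they are. Finish while still holding the clip squeezed open there, level and still, so that I can slip one more base in between: do not let go.

Things in the scene. Friction and masses are not known exactly. Their poses are not given: they have to be found in the camera images.
- clip: Loose steel spring clip, like a large bag clip, 110 g, 91 mm tall, standing on its closed jaws with the tabs up. Origin at the centre of its foot, same point as clip_mouth. x along the hinge pin, y across the clip from jaw to jaw, z up to the tabs. The same when turned half round about z.
- clip_tabs (a point): Grasp point between the loose clip's two finger tabs (flat plates in a V, 32 mm wide along x), 75 mm above its feet. Axes as clip; squeeze along y. Over their outsides the tabs measure 44 mm at the top and 22 mm at the pin when closed; squeezed fully they stand parallel, 22 mm over all. Squeezing here takes about 6 N (closed) to 13 N (fully open) on each tab.
- clip_mouth (a point): Centre of the clip's mouth, between the lower edges of its jaws, 75 mm below clip_tabs; axes as clip. Jaws 50 mm wide along x; closed they meet here, the out-turned lips making a foot 22 mm across y. Fully open, the free gap is about 21 mm at the lips, narrowing to 14 mm just below the pin, 43 mm above.
- clip_a (a joint): opening angle of the clip's jaw on its +y side: 0 closed, 0.25 rad fully open (tabs parallel); a spring closes it. Squeezing the tabs opens it
- clip_b (a joint): the same for the jaw on the -y side; the two jaws always open equally
- stack_top (a point): Highest point, at mid-thickness, of the edge of the stack of three round aluminium tin bases (150 mm diameter, 6 mm thick together) standing upright on edge in the steel holder, 158 mm above the ledge. x along the edge, y through the thickness, z up. Along x the rim falls away with 75 mm radius.
- holder: The fixed steel tin holder: base plate 140 mm (x) by 80 mm (y), 6 mm thick, with low cheeks to 50 mm and a flat spring to 70 mm high, and the bases standing in it (they count as part of it, and do not move). Origin at the centre of its underside, below stack_top; same axes
- clip_pin (a point): Middle of the clip's hinge pin (rod 8 mm thick, 60 mm long along x), 28 mm below clip_tabs, 47 mm above clip_mouth; axes as clip.
- bowl: bystander: mustard yellow ceramic mixing bowl, 200 mm across, 100 mm high; origin at the centre of its underside
- shaker: bystander: closed plastic salt shaker, 48 mm across, 85 mm high; origin at the centre of its underside
- jar: bystander: glass jar for pie weights, lid on, 80 mm across, 110 mm high; origin at the centre of its underside
Mind the look-alikes: they are no part of the job. What is shaped like the clip but blue is not meant.

How it is judged (in metres and radians):
On the way:
1. the clip is lifted off the ledge between the fingers (height (world z) of clip_mouth above 0.04 m and contact force between clip and the fingers above 2 N), for 0.2 s.
At the end, for the whole second after the job is handed in: Held still in the fingers, level to 0.25 rad, each jaw open past 0.18 rad; mouth centred on the stack's top to 9 mm across and 25 mm along, rim at least 8 mm inside the mouth and below the pin; clip touching neither bases nor holder (value of joint each of clip_a, clip_b above 0.18 rad and z of clip_mouth in the frame of stack_top below -0.008 m and x of clip_mouth in the frame of stack_top between -0.025 and 0.025 m and y of clip_mouth in the frame of stack_top between -0.009 and 0.009 m and z of clip_pin in the frame of stack_top above 0.002 m and angle between clip's own z axis and vertical below 0.25 rad and contact force between clip and the fingers above 2 N and contact force between clip and holder below 0.3 N and linear speed of clip below 0.03 m/s); the arm keeps its last pose, push and grip.
It fails at once if the clip knocks or presses on the bases or holder with more than 15 N (contact force between clip and holder above 15 N).
It fails at once if the robot knocks or presses on the bases or holder with more than 15 N (contact force between any of the fingers, the arm and holder above 15 N).
It fails at once if the bowl, shaker or jar is moved more than 25 mm (distance of any of bowl, shaker, jar from where it was at the start of the episode above 0.025 m).
It also fails if it takes over 48 s, if anything falls off the work surface, if the arm or the gripper's body presses on something with over 40 N, if the wrist force passes 120 N, or if a joint passes its speed limit or range.

ROBOT

A 6-joint arm with a two-finger parallel gripper is mounted at the origin on the work surface. World frame = base frame: x ahead of the robot, y to its left, z up, the work surface at z = 0. Lengths are in mm, angles in rad, forces in N, time in s.
With the tool pointing down it reaches from about 425 to 950 mm from the base axis. Payload 14.7 kg.
Tool frame: the origin (TCP) lies at the very end of the fingers, on their centre line; the grasp point (between the pads) lies 19 mm behind it; z points along the fingers, y is the line along which they close (so a half turn about z gives the same grasp; the last joint's range is limited). The gripper opens to 85 mm and grips with 20 to 120 N. Pads are 22 mm wide; open, the fingers measure 114 mm over their backs; the gripper's body (76 mm by 85 mm) begins 54 mm behind the grasp point. The pads swing forward as they close: fully open they stand 13 mm farther back than shut.
Start: joints at [1.175, 0.48, 1.596, -0, 1.065, -0.047], TCP at [222.126, 610.862, 231.297] pointing down, gripper open.
Joint ranges: [-2.75, 2.75], [-0.82, 2.05], [0.23, 2.67], [-1.56, 4.7], [0.09, 2.69], [-2.92, 2.92]. Speed limits (rad/s): [1.89, 1.89, 2.39, 3.01, 3.01, 3.01].

INTERFACE

Orientations are given as a rotation vector (axis times angle).
In Python, from bench import sensors, eyes, job gives the robot as it stands.
- The arm moves only by the tool arm_command, never from a script. Its argument "moves" is text: rows parted by semicolons, each of 7 numbers parted by spaces: the turn, a rotation vector about the tool's x, y, z as a fraction of full scale, then the shift along the tool's x, y, z as a fraction of full scale, then the opening, from 0 (shut) to 1 (fully open). A call has 1 to 8 rows; each row is the pose to reach, as a shift and turn from the pose commanded when the call began, along the tool's axes at that moment, turning the shorter way round; what a row does not reach only later rows make up. Full scale, the value 1, is 0.25 m for a shift and 360 degrees for a turn. A row lasts 1/10 s, in which the tool goes at most 50 mm and 8.59 degrees, less where a joint would pass 70% of its speed; a pose out of reach is approached as far as the arm can. A call with a number of a shift or a turn outside -1 to 1 is refused whole. A call with a gripper value outside its range is refused whole. The fingers move at their own pace and stop on an object; "grip_force" is the grip in N (left out, the last holds). Time passes only in rows, so rows that repeat a pose let the fingers close. It gives the time, the measured TCP pose, the force, the opening and the grip force at its end, in the units of the state.
- sensors.observe(): the state, without advancing time (a new reading comes with each control period).
- eyes.read_camera(name): name is "side" or "top" or "wrist"; returns the picture (480x640x3 uint8, blue, green, red); there is no depth.
- eyes.camera_info(name): a dict with "fx", "fy", "cx", "cy" (pixels), "view" (4x4, takes a point from world to camera coordinates). Camera axes: x right, y down, z forward; pixel columns grow to the right and rows downward; lengths in mm; the calibration is good to about 2 mm. The wrist camera is an equidistant fisheye: a pixel r from the principal point sees the ray r / f radians off the axis. A picture is of the moment at which its call begins: read the wrist's pose just before it. camera_info takes no time and is no camera call; for the wrist camera it gives the pose at the moment of the call.
- job.hand_in(): hands the job in; it is judged then, once.
The state is a dict: "clock": time; "q": joint angles; "dq": joint speeds; "joint_efforts": joint torques, N m; "eef_pos": TCP position; "eef_rot": TCP orientation; "contact_force": force on the tool from outside, world axes, zero at the start; "torque": the same for the moment, N m; "gripper_width": opening from 0.0 (shut) to 1.0 (fully open); "gripper_force": force on a finger pad.
Only numpy, scipy, OpenCV 4.12 (cv2) and the standard library are available. Lean on these libraries where they do the work, as an engineer would, in place of code of your own. Each camera call takes 0.05 s, during which the arm holds its last target. There are 200 camera calls.

## Working session

There is one attempt and no reset: what is moved stays moved. The work goes in short steps, Python scripts to look and compute and a tool call to move; the robot and the scene stay as the last step left them, time stands still between calls to the robot, and variables do not carry over. Pictures are saved under pics/ and viewed, at most 10 in all, crops included, and the job is handed in when it is done.

Besides the shell and the picture viewer there is one more tool, called after "Request:" as name(argument=value, ...) on one line, values as JSON. arm_command: Moves the arm, as the interface text tells. Shift numbers are shares of 0.25 m and turn numbers shares of 360 degrees, none past 1 either way. Its arguments: {"type":"object","properties":{"moves":{"type":"string"},"grip_force":{"type":"number"}},"required":["moves"]}

```bash
mkdir -p pics
cat > h.py <<'E'
import numpy as np, cv2
from bench import sensors, eyes, job
def snap(n,f):
    im=eyes.read_camera(n); cv2.imwrite(f'pics/{f}.png',im); return im
E
python3 - <<'E'
from h import *
for n in ("side","top"):
    snap(n,n+"0"); i=eyes.camera_info(n); print(n,{k:(np.round(v,3).tolist()) for k,v in i.items() if not isinstance(v,str)})
s=sensors.observe(); print(s['clock'],s['eef_pos'],s['eef_rot'])
E
```

```text
side {'fx': 549.763, 'fy': 549.763, 'cx': 315.21, 'cy': 236.004, 'view': [[0.95, -0.311, -0.02, -491.422], [-0.23, -0.654, -0.72, 303.543], [0.211, 0.689, -0.693, 1153.971], [0.0, 0.0, 0.0, 1.0]]}
top {'fx': 559.208, 'fy': 559.208, 'cx': 314.35, 'cy': 237.46, 'view': [[0.025, -1.0, 0.005, 119.917], [-0.999, -0.025, -0.044, 570.769], [0.044, -0.004, -0.999, 1185.877], [0.0, 0.0, 0.0, 1.0]]}
0.1 [222.00916736 610.54011674 230.7454102 ] [-5.45060451e-01 -3.09372272e+00  1.60509398e-03]
```

View pics/side0.png

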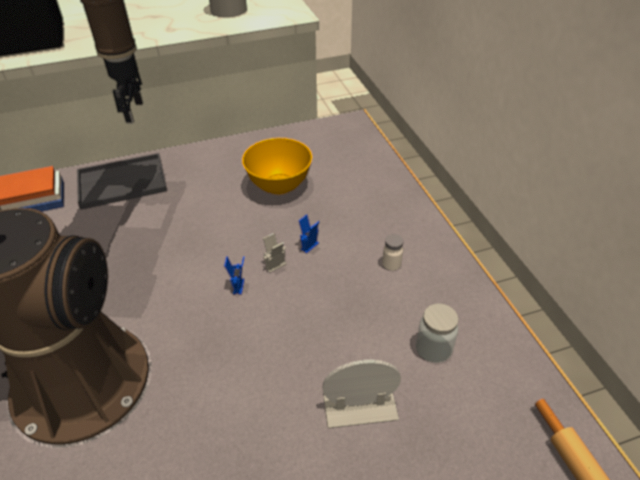

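View pics/top0.png

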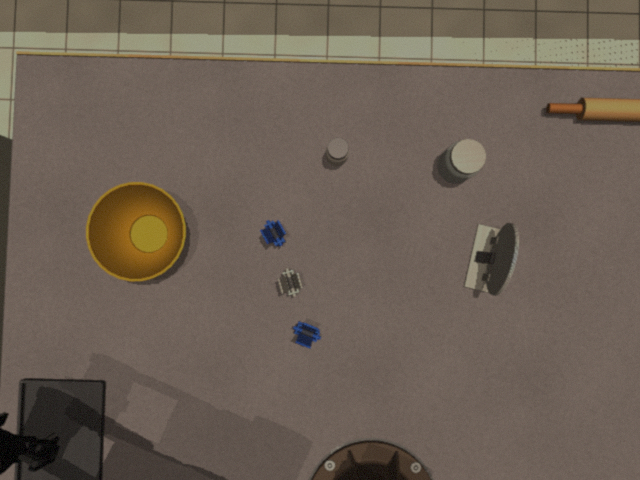

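Candidates: steel clip at top(289,283)/side(275,253), and blue look-alikes at top(274,234) and top(307,334). I choose the steel one. The holder with its bases is at top(497,260)/side(361,392). Next I'll make one close crop.

Run:
```python
from h import *
t=cv2.imread('pics/top0.png'); s=cv2.imread('pics/side0.png')
c=lambda im,x,y,w,h,k: cv2.resize(im[y:y+h,x:x+w],None,fx=k,fy=k,interpolation=cv2.INTER_CUBIC)
a=c(t,265,258,50,50,8); b=c(t,455,215,80,90,5)[:400]; d=c(s,250,225,50,50,8)[:200*2]; e=c(s,310,350,100,80,4)
b=c(t,455,220,80,80,5)
e=cv2.copyMakeBorder(c(s,310,352,100,50,4),0,0,0,0,0)
cv2.imwrite('pics/crop.png',np.vstack([np.hstack([a,d]),np.hstack([b,e])[:200] if 0 else np.hstack([cv2.resize(t[220:300,455:535],(200,200),interpolation=cv2.INTER_CUBIC),cv2.resize(b[:, :],(200,200)),e])])) 
cv2.imwrite('pics/crop.png',np.vstack([np.hstack([a,d]),np.hstack([cv2.resize(t[220:300,455:615],(400,200),interpolation=cv2.INTER_CUBIC),e])]))
```

```text
(no output)
```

View pics/crop.png

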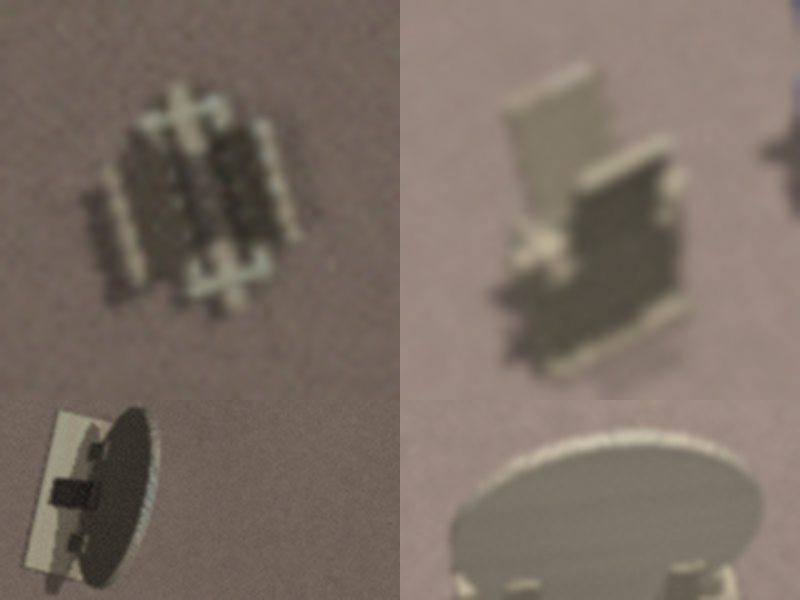

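The crop confirms an unpainted steel clip: tabs at top(278–302,273–294), pin ends at top(287.5,269.3) and (294.1,296.1). The disc spans top(511,223)–(491,295), with its rim at side v≈359.5. Next I'll fit the poses.

```bash
cat >> h.py <<'E'
def proj(n,P):
    i=eyes.camera_info(n); P=np.atleast_2d(P); V=np.array(i['view']); c=P@V[:3,:3].T+V[:3,3]
    return np.c_[i['fx']*c[:,0]/c[:,2]+i['cx'], i['fy']*c[:,1]/c[:,2]+i['cy']]
def place(p,L):
    c,s=np.cos(p[2]),np.sin(p[2]); L=np.atleast_2d(L)
    return L@np.array([[c,s,0],[-s,c,0],[0,0,1]])+[p[0],p[1],0]
E
python3 - <<'E'
from h import *
from scipy.optimize import least_squares as LS
# clip: pixel observations
T=lambda x,y:(265+x/8,258+y/8); S=lambda x,y:(250+(x-400)/8,225+y/8)
top=np.array([T(180,90),T(233,305),T(108,168),T(138,285),T(262,122),T(293,238)])
sid=np.array([S(508,110),S(590,65),S(580,187),S(672,140)])
# clip axes: +x toward world +x. left in top = +y
Lt=[[30,0,47],[-30,0,47],[16,22,91],[-16,22,91],[16,-22,91],[-16,-22,91]]
Ls=[[-16,22,91],[16,22,91],[-16,-22,91],[16,-22,91]]
f=lambda p:np.r_[proj('top',place(p,Lt))-top,proj('side',place(p,Ls))-sid].ravel()
r=LS(f,[620,100,0],x_scale=[10,10,.1]); print('clip',r.x,np.round(r.fun,1).reshape(-1,2).tolist())
a=np.linspace(0,2*np.pi,721)
D=np.vstack([np.c_[75*np.cos(a),0*a+y,83+75*np.sin(a)] for y in(-3,3)])
D=D[D[:,2]>60]
D2=lambda x,y:(455+x/2.5,220+y/2.5)
pt=np.array([D2(60,12),D2(25,167)]); ps=np.array([(327,426),(398,418)])
def g(p):
    t=proj('top',place(p,D)); s=proj('side',place(p,D))
    e=[t[:,0].max()-518.5,t[:,1].min()-222.7,t[:,1].max()-295.2,s[:,1].min()-359.3,s[:,0].min()-322.4,s[:,0].max()-400.8]
    return np.r_[e,(proj('top',place(p,[[70,40,6],[-70,40,6]]))-pt).ravel(),(proj('side',place(p,[[-70,-40,6],[70,-40,6]]))-ps).ravel()]
r=LS(g,[560,-250,0],x_scale=[10,10,.1],diff_step=1e-3); print('stack',r.x,np.round(r.fun,1).tolist())
from scipy.spatial.transform import Rotation as R
s=sensors.observe(); print(R.from_rotvec(s['eef_rot']).as_matrix().round(3).tolist())
w=eyes.camera_info('wrist'); print(w)
E
```

```text
clip [4.71757500e+02 1.80711117e+02 2.99692453e-01] [[-0.5, -0.9], [0.6, 0.2], [-1.2, -0.6], [-0.7, 0.2], [0.8, -0.9], [1.2, 0.1], [-1.1, -0.4], [-0.1, -0.2], [-0.4, 0.5], [-0.5, 0.7]]
stack [ 5.30842900e+02 -2.42365527e+02 -2.06644071e-01] [-0.4, -0.4, 0.4, 0.7, -0.9, -0.4, -1.3, -1.6, -1.4, -0.3, 0.2, 1.5, 0.5, 1.4]
[[-0.94, 0.342, -0.0], [0.342, 0.94, -0.001], [0.0, -0.001, -1.0]]
{'fx': 371.64829954431775, 'fy': 371.64829954431775, 'cx': 318.79869542591774, 'cy': 242.0888339666143, 'view': array([[ 3.42673532e-01,  9.39453493e-01, -1.40923252e-03,
        -6.48668806e+02],
       [ 8.92351335e-01, -3.25022868e-01,  3.13160071e-01,
        -4.01377536e+01],
       [ 2.93741289e-01, -1.08569198e-01, -9.49699312e-01,
         3.81447354e+02],
       [ 0.00000000e+00,  0.00000000e+00,  0.00000000e+00,
         1.00000000e+00]])}
```

```bash
cat >> h.py <<'E'
from scipy.spatial.transform import Rotation as R
def go(x,y,z,yawdeg):
    "row values to a tool-down TCP pose whose tool y points at yawdeg"
    s=sensors.observe(); M=R.from_rotvec(s['eef_rot']).as_matrix()
    ty=np.array([np.cos(np.radians(yawdeg)),np.sin(np.radians(yawdeg)),0]); tz=np.array([0,0,-1.])
    G=np.c_[np.cross(ty,tz),ty,tz]
    rv=R.from_matrix(M.T@G).as_rotvec()/(2*np.pi); sh=M.T@(np.array([x,y,z])-s['eef_pos'])/250
    print('turn',rv.round(4),'shift',sh.round(4),'clock',s['clock'],'f',s['contact_force'].round(1) if hasattr(s['contact_force'],'round') else s['contact_force'])
E
python3 - <<'E'
from h import *
go(350,395,240,107.2); go(472,181,200,107.2)
E
```

```text
turn [-2.000e-04 -1.000e-04 -1.033e-01] shift [-0.7758 -0.6353 -0.0364] clock 0.1 f [ 0.  -0.3 -0.4]
turn [-2.000e-04 -1.000e-04 -1.033e-01] shift [-1.527  -1.2728  0.1242] clock 0.1 f [ 0.  -0.3 -0.4]
```

Request:
arm_command(moves="0 0 -0.103 -0.776 -0.635 -0.036 1;0 0 -0.103 -0.776 -0.635 -0.036 1;0 0 -0.103 -0.776 -0.635 -0.036 1;0 0 -0.103 -0.776 -0.635 -0.036 1;0 0 -0.103 -0.776 -0.635 -0.036 1;0 0 -0.103 -0.776 -0.635 -0.036 1")

```text
clock: 0.7
eef_pos: [351.6, 391.7, 240.3]
eef_rot: [0.469, -3.106, 0.002]
contact_force: [-0.3, -0.1, -0.2]
gripper_width: 1.004
gripper_force: 0.0
```

```bash
python3 -c "
from h import *
go(472,181,180,107.2)"
```

```text
turn [-0.0002 -0.0001 -0.0001] shift [-0.2117 -0.9471  0.2422] clock 0.7 f [-0.3 -0.1 -0.2]
```

Request:
arm_command(moves="0 0 0 -0.212 -0.947 0.242 1;0 0 0 -0.212 -0.947 0.242 1;0 0 0 -0.212 -0.947 0.242 1;0 0 0 -0.212 -0.947 0.242 1;0 0 0 -0.212 -0.947 0.242 1;0 0 0 -0.212 -0.947 0.242 1;0 0 0 -0.212 -0.947 0.242 1;0 0 0 -0.212 -0.947 0.242 1")

```text
clock: 1.5
eef_pos: [470.2, 185.4, 179.9]
eef_rot: [0.467, -3.107, -0.0]
contact_force: [-0.4, 0.3, 0.3]
gripper_width: 1.003
gripper_force: 0.0
```

Run:
```python
from h import *
from numpy.linalg import norm
s=sensors.observe(); i=eyes.camera_info('wrist'); im=snap('wrist','w1'); print(s['eef_pos'],s['eef_rot'])
V=np.array(i['view'])
def fp(P):
    c=np.atleast_2d(P)@V[:3,:3].T+V[:3,3]; r=norm(c[:,:2],axis=1); th=np.arctan2(r,c[:,2])
    return c[:,:2]/r[:,None]*th[:,None]*i['fx']+[i['cx'],i['cy']]
L=[[30,0,47],[-30,0,47],[16,22,91],[-16,22,91],[16,-22,91],[-16,-22,91]]
p=fp(place([471.8,180.7,.2997],L)); print(p.round(1).tolist())
for u,v in p: cv2.circle(im,(int(round(u)),int(round(v))),2,(0,0,255),-1)
cv2.imwrite('pics/w1m.png',im)
```

```text
[470.16220216 185.40697044 179.87133952] [ 4.66939855e-01 -3.10659093e+00 -3.57618361e-04]
[[313.2, 266.1], [312.6, 191.9], [344.5, 271.0], [345.5, 225.5], [279.6, 271.1], [277.9, 225.6]]
```

View pics/w1m.png

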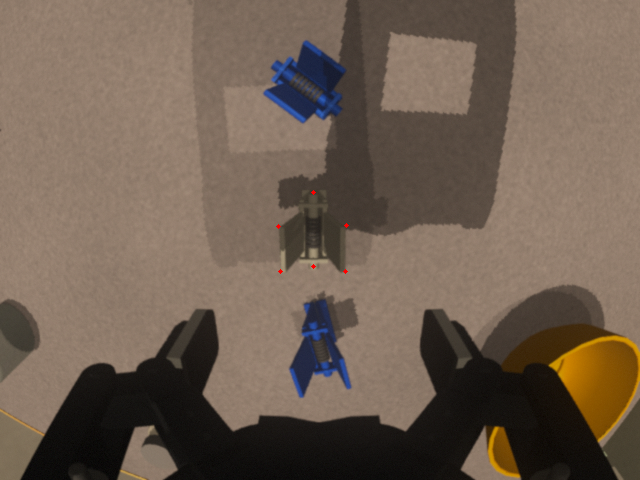

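The predicted points coincide with the steel clip (pin ends (313,192)/(313,266), tabs at u 279 and 345). The pose is good to about 1 mm, so I descend.

```bash
python3 -c "
from h import *
go(471.8,180.7,58,107.2)"
```

```text
turn [ 0.      0.     -0.0001] shift [-0.0006 -0.0214  0.4879] clock 1.55 f [-0.2 -0.5 -0.2]
```

Request:
arm_command(moves="0 0 0 -0.0006 -0.0214 0.16 1;0 0 0 -0.0006 -0.0214 0.3 1;0 0 0 -0.0006 -0.0214 0.4 1;0 0 0 -0.0006 -0.0214 0.46 1;0 0 0 -0.0006 -0.0214 0.488 1;0 0 0 -0.0006 -0.0214 0.488 1;0 0 0 -0.0006 -0.0214 0.488 1")

```text
clock: 2.25
eef_pos: [472.4, 180.3, 58.5]
eef_rot: [-0.468, 3.106, 0.0]
contact_force: [-0.1, -0.8, 0.4]
gripper_width: 0.999
gripper_force: 0.0
```

Request:
arm_command(moves="0 0 0 0 0 0 0.7;0 0 0 0 0 0 0.5;0 0 0 0 0 0 0.4;0 0 0 0 0 0 0.3;0 0 0 0 0 0 0.2;0 0 0 0 0 0 0.1;0 0 0 0 0 0 0;0 0 0 0 0 0 0", grip_force=35)

```text
clock: 3.05
eef_pos: [473.2, 180.8, 59.4]
eef_rot: [-0.465, 3.104, 0.002]
contact_force: [-6.4, 11.7, 31.2]
gripper_width: 0.272
gripper_force: 33.4
```

Request:
arm_command(moves="0 0 0 0 0 0 0;0 0 0 0 0 0 0;0 0 0 0 0 0 0;0 0 0 0 0 0 0;0 0 0 0 0 0 0")

```text
clock: 3.55
eef_pos: [473.2, 180.8, 59.4]
eef_rot: [-0.465, 3.104, 0.002]
contact_force: [-6.3, 11.7, 30.3]
gripper_width: 0.276
gripper_force: 33.4
```

Width is 23 mm, so the clip is squeezed open. I lift.

Request:
arm_command(moves="0 0 0 0 0 -0.02 0;0 0 0 0 0 -0.05 0;0 0 0 0 0 -0.12 0;0 0 0 0 0 -0.25 0;0 0 0 0 0 -0.4 0;0 0 0 0 0 -0.6 0;0 0 0 0 0 -0.8 0;0 0 0 0 0 -0.8 0")

```text
clock: 4.35
eef_pos: [475.0, 180.3, 264.3]
eef_rot: [-0.465, 3.097, 0.002]
contact_force: [0.3, -0.5, -1.0]
gripper_width: 0.238
gripper_force: 40.3
```

Request:
arm_command(moves="0 0 0 0 0 -0.02 0;0 0 0 0 0 -0.02 0;0 0 0 0 0 -0.02 0")

```text
clock: 4.65
eef_pos: [471.5, 179.3, 261.8]
eef_rot: [0.466, -3.105, 0.001]
contact_force: [-0.6, -0.7, -0.9]
gripper_width: 0.235
gripper_force: 40.3
```

Run:
```python
from h import *
for n in('side','top'): snap(n,n+'2')
snap('wrist','w2')
a=cv2.imread('pics/side2.png');b=cv2.imread('pics/w2.png')
cv2.imwrite('pics/c2.png',np.hstack([cv2.resize(a[80:280,180:380],(400,400),interpolation=2),cv2.resize(b[180:480,170:470],(400,400))]))
go(472,-50,265,95)
```

```text
turn [-0.     -0.0003  0.0336] shift [ 0.2686 -0.8776 -0.0122] clock 4.8 f [-0.3  0.5 -0.2]
```

View pics/c2.png

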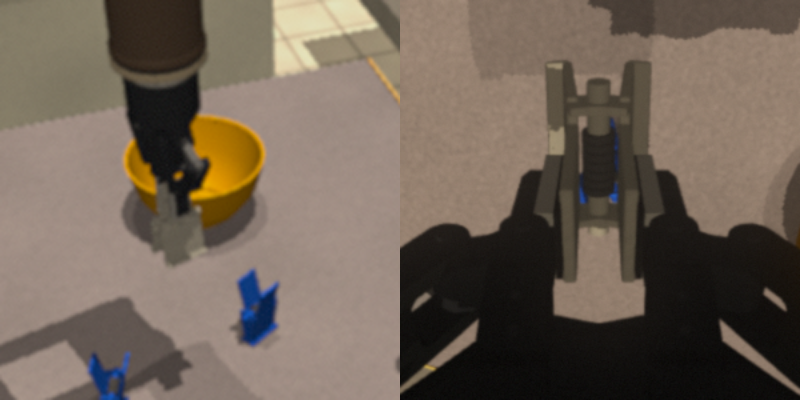

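The clip is gripped with its tabs parallel and jaws open, upright (pin ends in the wrist view at about (319,240) and (318.5,354)). Next I measure its height in the grip and travel.

```bash
cat >> h.py <<'E'
def fish(i,P):
    V=np.array(i['view']); c=np.atleast_2d(P)@V[:3,:3].T+V[:3,3]; r=np.linalg.norm(c[:,:2],axis=1)
    return c[:,:2]/r[:,None]*(np.arctan2(r,c[:,2])/1)[:,None]*i['fx']+[i['cx'],i['cy']]
E
python3 - <<'E'
from h import *
from scipy.optimize import least_squares as LS
s=sensors.observe(); i=eyes.camera_info('wrist'); M=R.from_rotvec(s['eef_rot']).as_matrix()
ob=np.array([[319.3,240],[318.5,354]])
f=lambda p:(fish(i,np.array([[p[0]+30,p[1],p[2]],[p[0]-30,p[1],p[2]]])@M.T+s['eef_pos'])-ob).ravel()
r=LS(f,[0,0,10]); print('pin in tool',r.x,r.fun)
go(500,-40,265,92);
E
```

```text
pin in tool [ 1.13147331 -0.23008817 10.81237962] [-4.20516378e-01  3.95285290e-04  4.83986815e-01 -4.32682274e-04]
turn [-0.     -0.0003  0.0419] shift [ 0.1498 -0.8723 -0.0124] clock 4.8 f [-0.3  0.5 -0.2]
```

Request:
arm_command(moves="0 0 0.0336 0.2 -0.87 -0.012 0;0 0 0.0336 0.2 -0.87 -0.012 0;0 0 0.0336 0.2 -0.87 -0.012 0;0 0 0.0336 0.2 -0.87 -0.012 0;0 0 0.0336 0.2 -0.87 -0.012 0;0 0 0.0336 0.2 -0.87 -0.012 0;0 0 0.0336 0.2 -0.87 -0.012 0;0 0 0.0336 0.2 -0.87 -0.012 0")

```text
clock: 5.6
eef_pos: [488.1, -42.3, 265.4]
eef_rot: [0.138, -3.138, -0.001]
contact_force: [-0.1, 0.8, -0.7]
gripper_width: 0.236
gripper_force: 40.3
```

```bash
python3 -c "
from h import *
go(530,-240,265,78.2)"
```

```text
turn [ 0.     -0.0001  0.0467] shift [-0.0977 -0.8026  0.0014] clock 5.6 f [-0.1  0.8 -0.7]
```

Request:
arm_command(moves="0 0 0.0467 -0.0977 -0.2 0 0;0 0 0.0467 -0.0977 -0.35 0 0;0 0 0.0467 -0.0977 -0.5 0 0;0 0 0.0467 -0.0977 -0.62 0 0;0 0 0.0467 -0.0977 -0.72 0 0;0 0 0.0467 -0.0977 -0.78 0 0;0 0 0.0467 -0.0977 -0.8026 0 0;0 0 0.0467 -0.0977 -0.8026 0 0")

```text
clock: 6.4
eef_pos: [530.2, -240.2, 265.6]
eef_rot: [-0.323, -3.125, -0.0]
contact_force: [0.1, -0.1, -1.3]
gripper_width: 0.233
gripper_force: 40.3
```

Run:
```python
from h import *
s=sensors.observe(); print(s['eef_pos'])
i=eyes.camera_info('wrist'); w=snap('wrist','w3'); sd=snap('side','side3')
p=[530.8,-242.4,-.2066]
a=np.radians(np.linspace(30,150,13))
for y in(-3,3):
  P=place(p,np.c_[75*np.cos(a),0*a+y,83+75*np.sin(a)])
  for im,q in((w,fish(i,P)),(sd,proj('side',P))):
    for u,v in q: cv2.circle(im,(int(round(u)),int(round(v))),1,(0,0,255) if y>0 else (0,255,0),-1)
cv2.imwrite('pics/c3.png',np.hstack([cv2.resize(w[90:450,190:430],(400,600)),cv2.resize(sd[270:450,300:420],(400,600),interpolation=2)]))
```

```text
[ 530.24566396 -240.20564904  265.62554121]
```

View pics/c3.png

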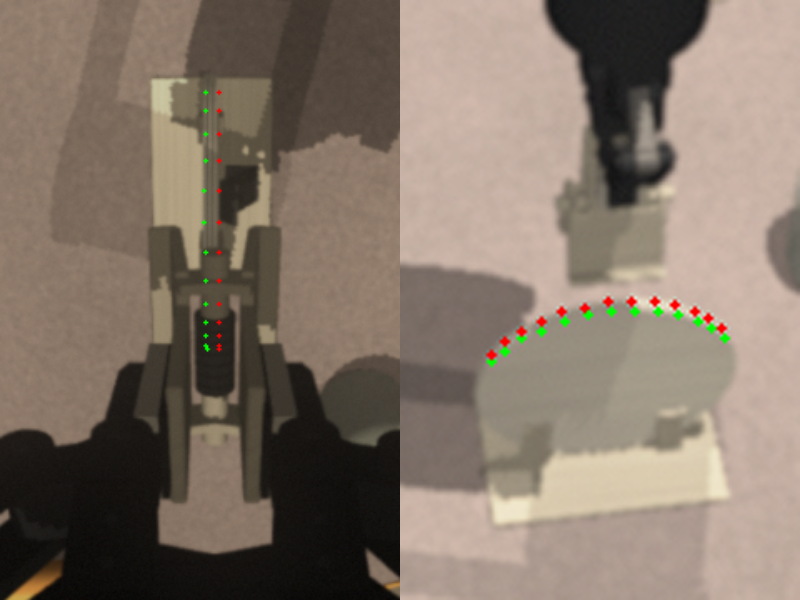

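In the wrist view the rim (crop u≈204–218) agrees with the fitted stack, and the side view agrees too. I'll take one enlarged crop for the lateral offset.

Run:
```python
from h import *
w=cv2.imread('pics/w3.png')
cv2.imwrite('pics/c4.png',cv2.resize(w[130:255,270:370],None,fx=4.8,fy=4.8,interpolation=cv2.INTER_CUBIC)[:600])
i=eyes.camera_info('wrist');p=[530.8,-242.4,-.2066]
a=np.radians([40,50,60,70])
for y in(-3,3):
  q=fish(i,place(p,np.c_[75*np.cos(a),0*a+y,83+75*np.sin(a)])); print(((q-[270,130])*4.8).round(0).tolist())
```

```text
[[205.0, 800.0], [204.0, 776.0], [202.0, 736.0], [201.0, 682.0]]
[[239.0, 800.0], [240.0, 776.0], [240.0, 736.0], [240.0, 682.0]]
```

View pics/c4.png

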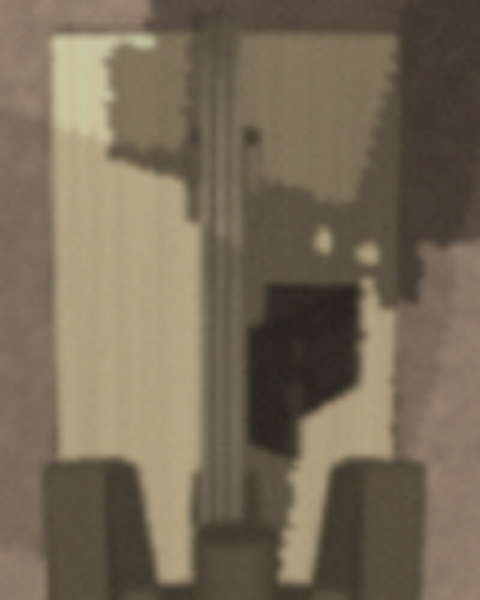

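Observed rim edges are u≈203–244 against 203–247 predicted: lateral error is about 0.2 mm. I align first, then descend.

```bash
python3 -c "
from h import *
go(531.8,-242.5,196,78.2)"
```

```text
turn [ 0.0001 -0.0001  0.0001] shift [-0.0092 -0.0103  0.279 ] clock 6.5 f [ 1.2 -0.2 -1.7]
```

Request:
arm_command(moves="0 0 0 -0.009 -0.01 0 0;0 0 0 -0.009 -0.01 0.05 0;0 0 0 -0.009 -0.01 0.1 0;0 0 0 -0.009 -0.01 0.14 0;0 0 0 -0.009 -0.01 0.15 0;0 0 0 -0.009 -0.01 0.16 0;0 0 0 -0.009 -0.01 0.17 0;0 0 0 -0.009 -0.01 0.17 0")

```text
clock: 7.3
eef_pos: [531.8, -243.7, 223.2]
eef_rot: [0.323, 3.125, -0.0]
contact_force: [-0.1, -0.2, -1.0]
gripper_width: 0.235
gripper_force: 40.3
```

Run:
```python
from h import *
go(531.8,-242.5,196,78.2)
w=snap('wrist','w5'); sd=snap('side','side5')
cv2.imwrite('pics/c5.png',np.hstack([cv2.resize(w[150:390,230:390],(400,600),interpolation=2),cv2.resize(sd[285:405,320:400],(400,600),interpolation=2)]))
```

```text
turn [-0.      0.     -0.0001] shift [0.0011 0.0047 0.1089] clock 7.3 f [-0.1 -0.2 -1. ]
```

View pics/c5.png

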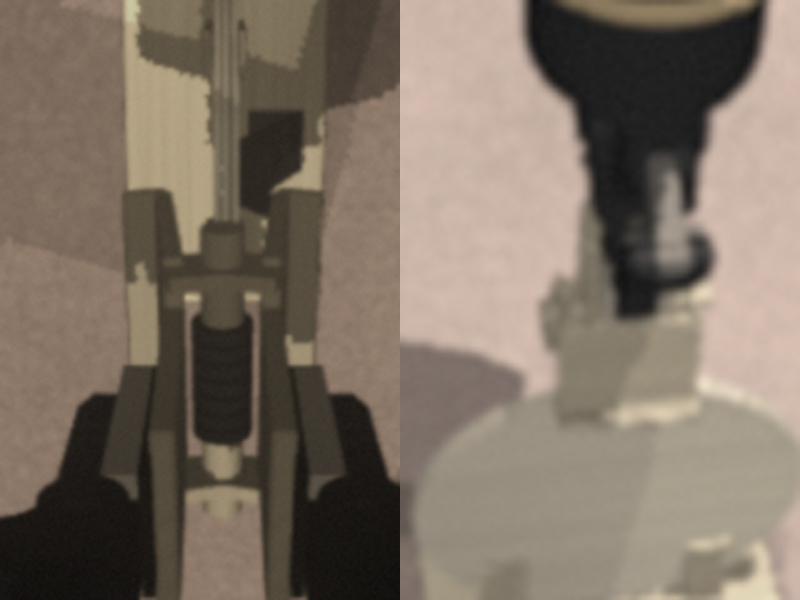

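The rim (u≈228) lies about 1 mm to tool +y of the pin (u≈222), matching the computed +1.2 mm correction. The lips are just above the rim. I apply the correction and descend.

Request:
arm_command(moves="0 0 0 0.001 0.0045 0 0;0 0 0 0.001 0.0045 0 0;0 0 0 0.001 0.0045 0.02 0;0 0 0 0.001 0.0045 0.04 0;0 0 0 0.001 0.0045 0.06 0;0 0 0 0.001 0.0045 0.08 0;0 0 0 0.001 0.0045 0.1 0;0 0 0 0.001 0.0045 0.109 0")

```text
clock: 8.2
eef_pos: [531.5, -242.4, 195.3]
eef_rot: [-0.323, -3.124, -0.0]
contact_force: [-0.7, 0.2, -2.2]
gripper_width: 0.238
gripper_force: 40.3
```

Request:
arm_command(moves="0 0 0 0 0 0 0;0 0 0 0 0 0 0;0 0 0 0 0 0 0")

```text
clock: 8.5
eef_pos: [531.9, -242.6, 196.3]
eef_rot: [0.323, 3.125, -0.0]
contact_force: [-0.0, 0.2, -0.9]
gripper_width: 0.234
gripper_force: 40.3
```

Run:
```python
from h import *
go(531.8,-242.5,196,78.2)
w=snap('wrist','w6'); sd=snap('side','side6')
cv2.imwrite('pics/c6.png',np.hstack([cv2.resize(w[150:390,230:390],(400,600),interpolation=2),cv2.resize(sd[285:405,320:400],(400,600),interpolation=2)]))
```

```text
turn [-0.      0.0001 -0.    ] shift [0.0005 0.0002 0.0011] clock 8.5 f [-0.   0.2 -0.9]
```

View pics/c6.png

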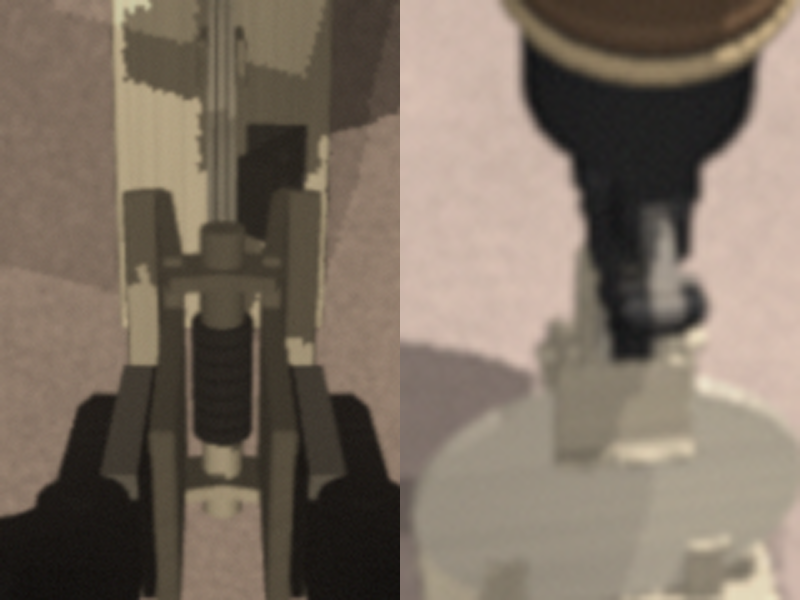

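The clip straddles the stack, with the rim (u≈222) centred on the pin (u≈222). The front jaw is about 20 mm below the rim, no contact force shows, and the pose is settled.

```bash
python3 -c "
from h import *
print(job.hand_in())"
```

```text
the job is handed in; nothing more can be done
None
```

The steel clip is held squeezed open and level over the stack's highest point, rim about 20 mm inside the mouth and no contact force measured. The job is handed in, but no verdict came back.

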